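# Release the touch-latch lid of the shower box and swing it open

## Task

With the fingers shut, use their tips alone to press down the blue lid of the white shower box at its yellow mark until the catch lets go, and take the fingers away so that the spring lifts the lid ajar. Then push the lid on round with the fingers until it stands open by itself, upright or leaning back. Leave everything on the soap mat where it is, and do not pick anything up.

Things in the scene. Friction and masses are not known exactly. Their poses are not given: they have to be found in the camera images.
- caddy: White plastic box fixed to the ledge, 120 (x) by 110 (y) by 52 mm high. Origin: centre of its underside, on the ledge; x points from the front (catch side) to the hinge side, z up. The hinge axis runs along its y at x = +66 mm, z = 60 mm. The shut lid's top lies 65 mm above the ledge
- lid (a joint): Angle of the blue lid about its hinge (rad): 0 shut and latched, positive opens upward. Pressing the front down to about -0.05 (6 mm at the mark, about 3 N) frees the catch; the stop is at -0.065. Once let go, a spring lifts the lid to about 0.6 and holds it there, ajar. Beyond that only its weight (90 g) and a little hinge friction act: pushed on, it stays by itself from about 1.3 (upright is 1.57, back stop 1.8). The catch does not latch again
- press_mark (a point): Centre of the yellow 24 mm disc on the lid's top face, where to press; on the lid's middle line, 22 mm behind its front edge and 110 mm from the hinge axis. Moves with the lid
- lid_front (a point): Middle of the lid's front face (122 mm wide, 16 mm high: a rim that hangs 11 mm below the 5 mm lid plate), 132 mm from the hinge axis. Under the lid, within 10 mm of its middle line and 14 to 38 mm behind the front edge, the catch pin and striker hang 28 and 18 mm below the plate, so a finger that reaches under does better 30 mm or more to one side. Its x axis points along the lid towards the hinge, z out of the lid's top face. Moves with the lid
- mat: Dark silicone soap mat fixed to the ledge, 230 (x) by 180 (y) by 8 mm; origin at the centre of its underside
- soap_mid (a point): Centre of the white soap bar, 75 by 48 by 24 mm, loose on the mat
- pumice_mid (a point): Centre of the grey pumice stone, 70 by 42 by 28 mm, loose on the mat
- brush_mid (a point): Centre of the green nail brush, 80 by 34 by 29 mm, loose on the mat
- bottle_mid (a point): Centre of the orange squeeze bottle, 46 mm across, 135 mm tall, standing loose on the mat
Not all that is in view belongs to the job. What is meant by the caddy is not black, and is the larger of those in its own colour.

How it is judged:
On the way, in this order (a step that is already met when the one before it is completed fails the run):
1. the fingers, over the yellow mark, press the lid down past the catch's release point (value of joint lid below -0.03 rad and contact force between the fingers and lid above 0.5 N and horizontal distance between the grasp point and press_mark below 0.04 m), for 0.02 s.
2. the lid stands ajar on its spring, with nothing touching it (value of joint lid between 0.4 and 0.9 rad and contact force between each of the arm, the fingers and lid below 0.05 N), for 0.2 s.
At the end, for the whole second after the job is handed in: The lid stands still by itself at more than 1.35 rad (upright is 1.57), and soap, pumice, brush and bottle are within 20 mm of where they began (value of joint lid above 1.35 rad and velocity of joint lid between -0.05 and 0.05 rad/s and distance of each of soap_mid, pumice_mid, brush_mid, bottle_mid from where it was at the start of the episode below 0.02 m); the robot touches nothing.
It fails at once if a thing on the soap mat is moved more than 20 mm, lifted or knocked over (distance of any of soap_mid, pumice_mid, brush_mid, bottle_mid from where it was at the start of the episode above 0.02 m).
It also fails if it takes over 48 s, if anything falls off the work surface, if the arm or the gripper's body presses on something with over 40 N, if the wrist force passes 120 N, or if a joint passes its speed limit or range.

## Robot

A 7-joint arm with a two-finger parallel gripper is mounted at the origin on the work surface. World frame = base frame: x ahead of the robot, y to its left, z up, the work surface at z = 0. Lengths are in m, angles in rad, forces in N, time in s.
With the tool pointing down it reaches from about 0.425 to 1.025 m from the base axis. Payload 9.4 kg.
Tool frame: the origin (TCP) lies midway between the tips of the shut fingers; the grasp point (between the pads) lies 19 mm behind it (robot.grip_point_offset is the distance from the TCP to the grasp point, in m); z points along the fingers, y is the direction in which the jaws open and shut (so a half turn about z gives the same grasp; the last joint's range is limited). The gripper opens to 93 mm and grips with 3 to 60 N. Pads are 15 mm wide; open, the fingers measure 128 mm over their backs; the gripper's body (75 mm by 188 mm) begins 65 mm behind the grasp point.
Start: joints at [-1.205, 0.599, -0.003, 1.599, 0.002, 0.943, -0.08], TCP at [0.311, 0.655, 0.219] pointing down, gripper open.
Joint ranges: [-2.57, 2.57], [-0.35, 1.97], [-1.29, 1.29], [0.11, 2.56], [-1.05, 4.19], [0.11, 1.86], [-2.63, 2.63]. Speed limits (rad/s): [2.22, 2.22, 3.01, 3.01, 3.14, 3.14, 3.14].

## Interface

Orientations are given as a unit quaternion [w, x, y, z].
In Python, from station import readout, optics, robot gives the robot as it stands.
- The arm moves only by the tool step_arm, never from a script. Its argument "steps" is a list that holds one entry, the list of rows, each a list of 7 numbers: the opening, from 0 (shut) to 1 (fully open), then the shift along the tool's x, y, z in cm, then the turn, a rotation vector about the tool's x, y, z in degrees. A call has 1 to 8 rows; each row shifts and turns the pose as measured when the row begins, along the tool's axes as they then stand; what a row does not reach is not made up. A row lasts 1/10 s, in which the tool goes at most 50 mm and 8.59 degrees, less where a joint would pass 70% of its speed; a pose out of reach is approached as far as the arm can. A call with a gripper value outside its range is refused whole. The fingers move at their own pace and stop on an object; "squeeze" is the grip in N (left out, the last holds). Time passes only in rows, so rows that do not move let the fingers close. It gives the time, the measured TCP pose, the force and the opening at its end, in the units of the state.
- readout.get_obs(): the state, without advancing time (a new reading comes with each control period).
- optics.read_camera(name): name is "side" or "top"; returns a dict with "image" (480x640x3 uint8, red, green, blue), "intrinsics" (3x3 intrinsics, pixels), "rvec" (rotation vector, rad) and "tvec" (3), from world to camera coordinates, as OpenCV has them. Camera axes: x right, y down, z forward; pixel columns grow to the right and rows downward; lengths in m; the calibration is good to about 2 mm. A picture is of the moment at which its call begins. There is no depth.
- robot.finish_job(): hands the job in, once; it reports no verdict.
The state is a dict: "time": time; "joint_positions": joint angles; "joint_velocities": joint speeds; "effort": joint torques, N m; "tcp_pos": TCP position; "orientation": TCP orientation; "ft_force": force on the tool from outside, world axes, zero at the start; "wrist_torque": the same for the moment, N m; "grip_width": finger opening in m.
Only numpy, scipy, OpenCV 4.12 (cv2) and the standard library are available. Lean on these libraries where they do the work, as an engineer would, in place of code of your own. Each camera call takes 0.05 s, during which the arm holds its last target. There are 200 camera calls.

## Working session

There is one attempt and no reset: what is moved stays moved. The work goes in short steps, Python scripts to look and compute and a tool call to move; the robot and the scene stay as the last step left them, time stands still between calls to the robot, and variables do not carry over. Pictures are saved under pics/ and viewed, about 8 in all and at most 12, crops included, and the job is handed in when it is done.

Besides the shell and the picture viewer there is one more tool, called after "Emit:" as a command line: name --argument value ..., lists and objects as JSON in quotes. step_arm: Moves the arm, as the interface text tells. Its arguments: {"type":"object","properties":{"steps":{"type":"array","items":{"type":"array","items":{"type":"array","items":{"type":"number"}}}},"squeeze":{"type":"number"}},"required":["steps"]}

```bash
mkdir -p pics; cat > h.py <<'E'
import numpy as np, cv2
from station import readout, optics, robot
def cap(n,fn,crop=None,s=1):
    c=optics.read_camera(n); im=c["image"][:,:,::-1]
    if crop: im=im[crop[1]:crop[3],crop[0]:crop[2]]
    cv2.imwrite("pics/"+fn,cv2.resize(im,None,fx=s,fy=s,interpolation=cv2.INTER_CUBIC)); return c
def ray(c,u,v,z):
    R=cv2.Rodrigues(np.array(c["rvec"],float))[0];t=np.array(c["tvec"],float).ravel();K=np.array(c["intrinsics"])
    d=R.T@np.linalg.inv(K)@[u,v,1];o=-R.T@t
    return o+d*(z-o[2])/d[2]
def proj(c,p):
    return cv2.projectPoints(np.array(p,float).reshape(-1,3),np.array(c["rvec"],float),np.array(c["tvec"],float),np.array(c["intrinsics"],float),None)[0].reshape(-1,2)
E
python3 -c "
from h import *
cap('top','t1.png');cap('side','s1.png');print(readout.get_obs())"
```

```text
{'time': 0.1, 'joint_positions': array([-1.20472366,  0.60006462, -0.00254175,  1.60000831,  0.00181128,
        0.94292193, -0.07980237]), 'joint_velocities': array([-2.75528839e-04, -1.77992639e-03,  8.74077756e-04, -3.30274685e-03,
        3.50021215e-04,  6.47558336e-05, -1.83827286e-03]), 'effort': array([ 5.91675009e-03, -7.66547227e+01,  1.50258601e+00, -2.52935421e+01,
       -5.22669079e-02,  1.35972770e-02,  7.15419856e-05]), 'tcp_pos': array([0.31045824, 0.65469732, 0.21784712]), 'orientation': array([-8.43834558e-05,  2.19552351e-01,  9.75600469e-01, -6.95021200e-04]), 'ft_force': array([ 0.1912467 ,  0.61468815, -0.32808007]), 'wrist_torque': array([-0.02173802,  0.00375908,  0.0113475 ]), 'grip_width': 0.09332078766893644}
```

View pics/t1.png

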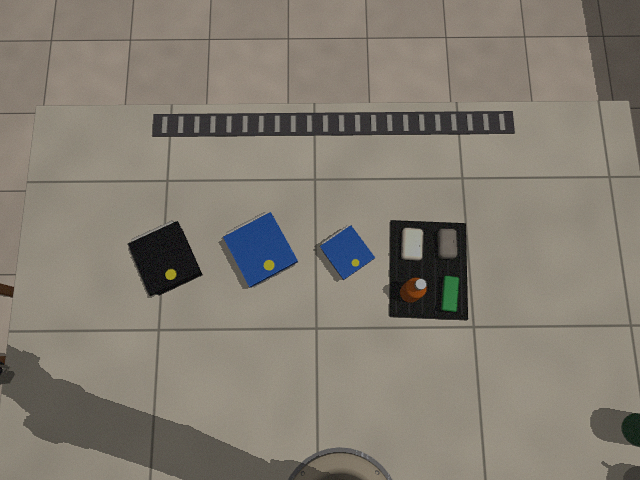

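View pics/s1.png

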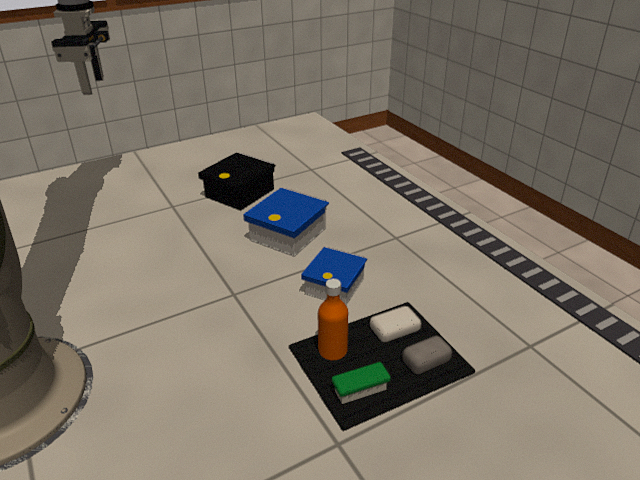

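Candidates in the top view are the black box (165,258), the large white box with a blue lid (260,250) and the small one (346,252). By the description, it is the large one at (260,250). I'll measure it now and check it in a close crop.

```bash
python3 -c "
from h import *
c=cap('top','t2.png',(200,190,390,300),4)
hsv=cv2.cvtColor(c['image'],cv2.COLOR_RGB2HSV)
m=cv2.inRange(hsv,(105,120,60),(130,255,255)); 
n,l,st,ce=cv2.connectedComponentsWithStats(m)
for i in range(1,n):
  if st[i,4]>300:
    pts=cv2.findNonZero((l==i).astype(np.uint8)); r=cv2.minAreaRect(pts); b=cv2.boxPoints(r)
    w=np.array([ray(c,*q,.065) for q in b]); print(st[i],b.tolist(),w.round(4).tolist(),w.mean(0),[np.linalg.norm(w[k]-w[k-1]) for k in range(4)])
y=cv2.inRange(hsv,(22,120,120),(35,255,255))
n,l,st,ce=cv2.connectedComponentsWithStats(y)
for i in range(1,n):
  if st[i,4]>15: print('Y top',ce[i],st[i,4],ray(c,*ce[i],.065))
d=optics.read_camera('side')
y=cv2.inRange(cv2.cvtColor(d['image'],cv2.COLOR_RGB2HSV),(22,120,120),(35,255,255))
n,l,st,ce=cv2.connectedComponentsWithStats(y)
for i in range(1,n):
  if st[i,4]>15: print('Y side',ce[i],st[i,4],ray(d,*ce[i],.065))
"
```

```text
[ 223  212   75   75 2961] [[222.39100646972656, 236.85812377929688], [270.6609191894531, 211.11416625976562], [297.51214599609375, 261.460205078125], [249.24221801757812, 287.20416259765625]] [[0.5841, 0.2551, 0.065], [0.6434, 0.1474, 0.065], [0.5264, 0.0866, 0.065], [0.4697, 0.1926, 0.065]] [0.55590921 0.17040144 0.065     ] [np.float64(0.13033980314972757), np.float64(0.12292317993559845), np.float64(0.1318621549764177), np.float64(0.12022059708953747)]
[ 320  226   55   53 1492] [[319.2550354003906, 246.22149658203125], [350.9999694824219, 224.00003051757812], [374.3489685058594, 257.3557434082031], [342.6040344238281, 279.57720947265625]] [[0.5607, 0.0379, 0.065], [0.6115, -0.0343, 0.065], [0.5342, -0.0844, 0.065], [0.4849, -0.0127, 0.065]] [ 0.5478252  -0.02338003  0.065     ] [np.float64(0.0911795197204837), np.float64(0.08831183760796243), np.float64(0.09211710407134023), np.float64(0.08700457700817966)]
Y top [355.         262.24390244] 41 [ 0.52351996 -0.04105783  0.065     ]
Y top [268.54216867 264.71084337] 83 [0.51961284 0.15078948 0.065     ]
Y top [170.31818182 274.125     ] 88 [0.50034828 0.36735644 0.065     ]
Y side [223.86363636 175.11363636] 44 [0.50057931 0.36754142 0.065     ]
Y side [274.09433962 217.05660377] 53 [0.51953053 0.1503621  0.065     ]
Y side [327.         275.30952381] 42 [ 0.51487901 -0.06281336  0.065     ]
```

View pics/t2.png

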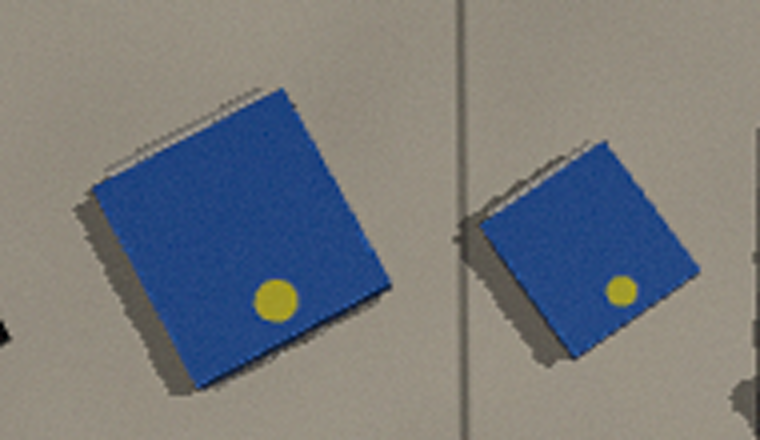

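The crop confirms the large blue lid, with its yellow disc at full-image (268.5,264.7). Both cameras put the mark at (0.520, 0.151, 0.065), agreeing within 0.5 mm. The lid measures about 131×121 mm and points to the hinge at a yaw of about 28°. I'll move above the mark with the fingers closing.

Emit:
step_arm --steps '[[[0,-3.4,-3.1,0,0,0,0],[0,-3.4,-3.1,0,0,0,0],[0,-3.4,-3.1,0,0,0,0],[0,-3.4,-3.1,0,0,0,0],[0,-3.4,-3.1,0,0,0,0],[0,-3.4,-3.1,0,0,0,0],[0,-3.4,-3.1,0,0,0,0],[0,-3.4,-3.1,0,0,0,0]]]' --squeeze 10

```text
time: 1.0
tcp_pos: [0.4503, 0.3097, 0.2151]
orientation: [-0.002, 0.214, 0.977, 0.0]
ft_force: [1.2, 1.0, 0.4]
grip_width: 0.0337
```

```bash
cat >> h.py <<'E'
from scipy.spatial.transform import Rotation as Ro
yaw=np.deg2rad(28); U=np.array([np.cos(yaw),np.sin(yaw),0]); V=np.array([-U[1],U[0],0]); Z=np.array([0,0,1.])
M=np.array([.5196,.1506,.065]); H=M+.110*U; H[2]=.060
def Rt(t): # tips tilted toward -v by t deg
    return Ro.from_matrix(np.c_[V,U,-Z])*Ro.from_rotvec([0,-np.deg2rad(t),0])
def delta(p,t):
    o=readout.get_obs(); q=o["orientation"]; R=Ro.from_quat([q[1],q[2],q[3],q[0]])
    d=np.array(p)-o["tcp_pos"]; r=o["tcp_pos"]-H
    print("t",round(o["time"],2),"tcp",o["tcp_pos"].round(4),"rel hinge uvz",(np.array([r@U,r@V,r[2]])*1e3).round(1),"F",o["ft_force"].round(2),"w",round(o["grip_width"],4))
    print("need cm",(R.inv().apply(d)*100).round(2),"rot deg",np.rad2deg((R.inv()*Rt(t)).as_rotvec()).round(1),"j",o["joint_positions"].round(2))
E
python3 -c "
from h import *
delta([M[0],M[1],.2],0)"
```

```text
t 1.0 tcp [0.4503 0.3097 0.2151] rel hinge uvz [-96.5 173.  155.1] F [1.22 1.02 0.44] w 0.0337
need cm [-12.94 -11.57   1.47] rot deg [-0.1 -0.2 37.3] j [-0.7   0.39 -0.01  2.01  0.    0.74  0.43]
```

Emit:
step_arm --steps '[[[0,-4.3,-3.9,0,0,0,0],[0,-4.3,-3.9,0,0,0,0],[0,-4.3,-3.8,1,0,0,0],[0,0,0,0,0,0,7.5],[0,0,0,0,0,0,7.5],[0,0,0,0,0,0,7.5],[0,0,0,0,0,0,7.5],[0,0,0,0,0,0,7.5]]]'

```text
time: 1.8
tcp_pos: [0.5129, 0.1596, 0.2067]
orientation: [-0.0, 0.533, 0.846, -0.001]
ft_force: [0.6, 1.3, 0.4]
grip_width: 0.0003
```

```bash
python3 -c "
from h import *
delta([M[0],M[1],.09],0)"
```

```text
t 1.8 tcp [0.5129 0.1596 0.2067] rel hinge uvz [-111.7   11.1  146.7] F [0.64 1.26 0.4 ] w 0.0003
need cm [-1.09  0.23 11.67] rot deg [-0.1  0.  -2.4] j [-0.56  0.4   0.2   2.05 -0.12  0.71  0.17]
```

Emit:
step_arm --steps '[[[0,-0.5,0.1,4,0,0,-2],[0,-0.5,0.1,4,0,0,0],[0,0,0,3,0,0,0],[0,0,0,0.5,0,0,0],[0,0,0,0,0,0,0]]]'

```text
time: 2.3
tcp_pos: [0.5214, 0.1525, 0.0901]
orientation: [0.002, 0.519, 0.855, 0.001]
ft_force: [0.3, -0.1, 0.6]
grip_width: 0.0004
```

```bash
python3 -c "
from h import *
delta([M[0],M[1],.065],0);cap('side','s2.png',(200,100,400,320),2.7)"
```

```text
t 2.3 tcp [0.5214 0.1525 0.0901] rel hinge uvz [-107.5    0.8   30.1] F [ 0.32 -0.08  0.63] w 0.0004
need cm [-0.08 -0.26  2.51] rot deg [ 0.2  0.1 -0.6] j [-0.48  0.57  0.13  2.13 -0.17  0.44  0.26]
```

View pics/s2.png

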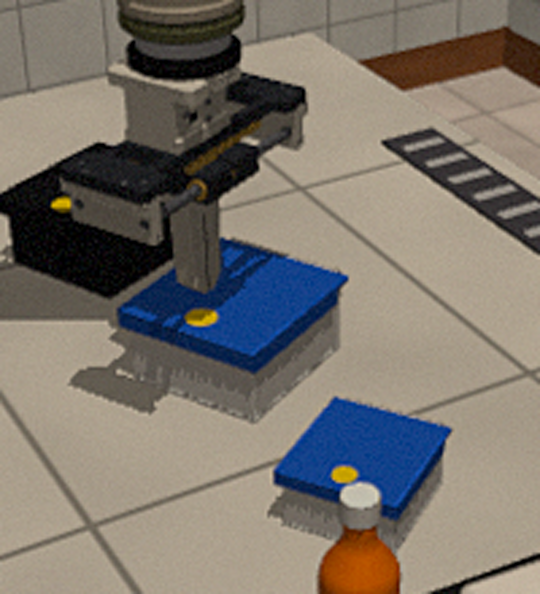

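The shut fingertips, at crop (200,290), stand right over the large box's yellow mark (201,317). Next I'll press in small steps.

Emit:
step_arm --steps '[[[0,0,-0.2,1.5,0,0,0],[0,0,0,0.8,0,0,0],[0,0,0,0.4,0,0,0],[0,0,0,0.3,0,0,0],[0,0,0,0.15,0,0,0],[0,0,0,0.1,0,0,0]]]'

```text
time: 2.95
tcp_pos: [0.523, 0.1531, 0.0635]
orientation: [0.004, 0.519, 0.855, 0.005]
ft_force: [-1.3, -0.7, 2.8]
grip_width: 0.0003
```

```bash
python3 -c "
from h import *
delta([M[0],M[1],.058],0)"
```

```text
t 2.95 tcp [0.523  0.1531 0.0635] rel hinge uvz [-105.8    0.6    3.5] F [-1.28 -0.7   2.78] w 0.0003
need cm [-0.06 -0.42  0.55] rot deg [ 0.8  0.1 -0.6] j [-0.47  0.62  0.11  2.15 -0.18  0.37  0.27]
```

Emit:
step_arm --steps '[[[0,0,-0.1,0.3,0,0,0],[0,0,-0.1,0.3,0,0,0],[0,0,0,0.3,0,0,0],[0,0,0,0.3,0,0,0]]]'

```text
time: 3.35
tcp_pos: [0.5231, 0.153, 0.0568]
orientation: [0.006, 0.52, 0.854, 0.008]
ft_force: [-13.3, -3.4, 66.5]
grip_width: 0.0005
```

```bash
python3 -c "
from h import *
delta([M[0],M[1],.058],0)"
```

```text
t 3.35 tcp [0.5231 0.153  0.0568] rel hinge uvz [-105.8    0.5   -3.2] F [-13.31  -3.37  66.54] w 0.0005
need cm [-0.06 -0.42 -0.13] rot deg [ 1.1  0.1 -0.6] j [-0.46  0.63  0.11  2.16 -0.19  0.35  0.28]
```

At the stop, so well past release. Withdrawing upward.

Emit:
step_arm --steps '[[[0,0,0,-2,0,0,0],[0,0,0,-5,0,0,0],[0,0,0,-5,0,0,0],[0,0,0,-5,0,0,0],[0,0,0,-2,0,0,0],[0,0,0,0,0,0,0],[0,0,0,0,0,0,0],[0,0,0,0,0,0,0]]]'

```text
time: 4.15
tcp_pos: [0.5195, 0.1511, 0.2521]
orientation: [0.006, 0.52, 0.854, 0.009]
ft_force: [0.8, 1.1, -0.6]
grip_width: 0.0004
```

```bash
python3 -c "
from h import *
delta(H-.120*U+.14*V+[0,0,.20],40);cap('side','s3.png',(150,50,400,320),2.2)"
```

```text
t 4.15 tcp [0.5195 0.1511 0.2521] rel hinge uvz [-109.8    0.5  192.1] F [ 0.82  1.06 -0.61] w 0.0004
need cm [13.94 -1.15 -0.82] rot deg [  0.9 -39.9  -1. ] j [-0.55  0.33  0.22  2.01 -0.1   0.79  0.2 ]
```

View pics/s3.png

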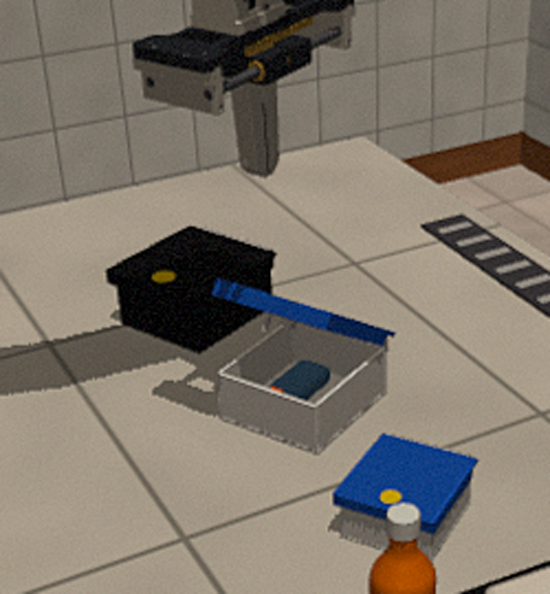

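The lid stands ajar at about 0.6 rad with its front edge at crop (220,290), clear of the fingers. Now I'll move to its left side and tilt the tool so the tip can reach under that side.

Emit:
step_arm --steps '[[[0,4.7,-0.4,0,0,0,0],[0,4.7,-0.4,0,0,0,0],[0,4.7,-0.4,0,0,0,0],[0,0,0,0,0,-8,0],[0,0,0,0,0,-8,0],[0,0,0,0,0,-8,0],[0,0,0,0,0,-8,0],[0,0,0,0,0,-8,0]]]'

```text
time: 5.0
tcp_pos: [0.4435, 0.2686, 0.2442]
orientation: [0.307, 0.493, 0.794, -0.18]
ft_force: [-0.6, 0.5, -1.2]
grip_width: 0.0005
```

```bash
python3 -c "
from h import *
delta(H-.115*U+.10*V+[0,0,.025],45)"
```

```text
t 5.0 tcp [0.4435 0.2686 0.2442] rel hinge uvz [-121.8  139.9  184.2] F [-0.58  0.48 -1.15] w 0.0005
need cm [ 7.63  0.51 14.54] rot deg [-0.2 -3.3 -1.6] j [-1.35  0.54  0.45  2.02  0.5   1.03 -0.81]
```

```bash
python3 -c "
from h import *
delta(H-.112*U+.10*V+[0,0,.004],42);delta(H-.112*U+.04*V+[0,0,.004],42)"
```

```text
t 5.0 tcp [0.4435 0.2686 0.2442] rel hinge uvz [-121.8  139.9  184.2] F [-0.58  0.48 -1.15] w 0.0005
need cm [ 9.04  0.78 16.11] rot deg [-0.2 -0.3 -1.6] j [-1.35  0.54  0.45  2.02  0.5   1.03 -0.81]
t 5.0 tcp [0.4435 0.2686 0.2442] rel hinge uvz [-121.8  139.9  184.2] F [-0.58  0.48 -1.15] w 0.0005
need cm [ 4.56  0.92 20.1 ] rot deg [-0.2 -0.3 -1.6] j [-1.35  0.54  0.45  2.02  0.5   1.03 -0.81]
```

Emit:
step_arm --steps '[[[0,1.8,0.2,3.2,0,0,-1.5],[0,1.8,0.2,3.2,0,0,0],[0,1.8,0.1,3.2,0,0,0],[0,1.8,0.1,3.2,0,0,0],[0,1.6,0.1,2.8,0,0,0],[0,0,0,0,0,0,0]]]'

```text
time: 5.6
tcp_pos: [0.4622, 0.2413, 0.0525]
orientation: [0.307, 0.471, 0.805, -0.191]
ft_force: [-0.2, -0.0, 0.3]
grip_width: 0.0001
```

```bash
python3 -c "
from h import *
delta(H-.112*U+.04*V+[0,0,.004],42);cap('side','s4.png',(150,50,400,320),2.2)"
```

```text
t 5.6 tcp [0.4622 0.2413 0.0525] rel hinge uvz [-118.1  107.    -7.5] F [-0.19 -0.02  0.28] w 0.0001
need cm [-5.74  0.49  3.66] rot deg [-0.2  0.3  1.3] j [-1.28  0.86  0.43  2.13  0.58  0.63 -0.96]
```

View pics/s4.png

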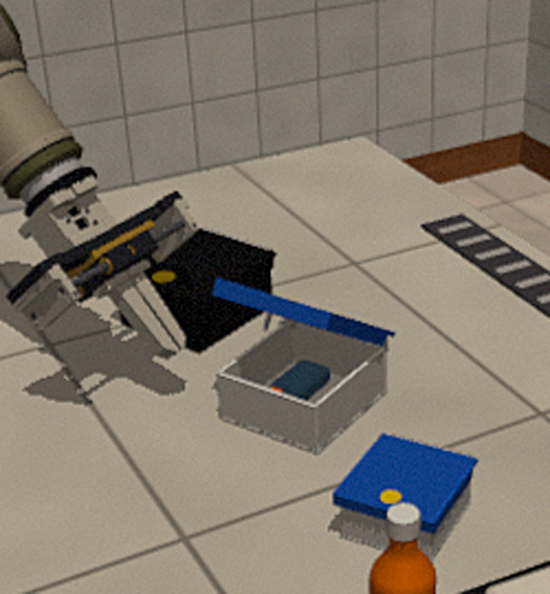

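The tip, at crop (180,345), is beside the lid's left edge and free, with the lid at (220,290) still ajar. Sliding the tip under.

Emit:
step_arm --steps '[[[0,-1.3,0.2,-0.3,0,0,1],[0,-1.5,0.2,1.3,0,0,0],[0,-1.5,0.1,1.3,0,0,0],[0,-1.4,0,1.3,0,0,0],[0,0,0,0,0,0,0]]]'

```text
time: 6.15
tcp_pos: [0.5029, 0.1811, 0.0726]
orientation: [0.309, 0.481, 0.799, -0.185]
ft_force: [-0.9, -0.0, -0.4]
grip_width: 0.0007
```

```bash
python3 -c "
from h import *
delta(H-.112*U+.04*V+[0,0,.004],42);cap('side','s5.png',(150,50,400,320),2.2)
q=readout.get_obs()['orientation'];R=Ro.from_quat([q[1],q[2],q[3],q[0]])
print('per cm +u',R.inv().apply(U).round(2),'+z',R.inv().apply(Z).round(2))"
```

```text
t 6.15 tcp [0.5029 0.1811 0.0726] rel hinge uvz [-110.4   34.8   12.6] F [-0.92 -0.04 -0.39] w 0.0007
need cm [ 0.96 -0.17  0.29] rot deg [ 0.1  0.2 -0.1] j [-1.2   0.83  0.5   2.17  0.67  0.55 -0.94]
per cm +u [0. 1. 0.] +z [-0.67  0.   -0.74]
```

View pics/s5.png

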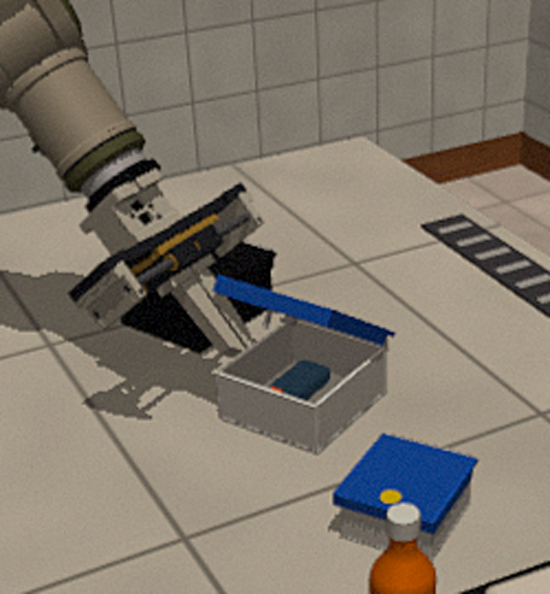

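The finger is now under the lid's left side, at crop (235,345). I'll start the arc.

Emit:
step_arm --steps '[[[0,-0.4,0.4,-0.45,0,0,0],[0,-0.4,0.4,-0.45,0,0,0],[0,-0.4,0.4,-0.45,0,0,0],[0,-0.35,0.5,-0.37,0,0,0],[0,-0.35,0.5,-0.37,0,0,0],[0,-0.35,0.5,-0.37,0,0,0],[0,-0.3,0.6,-0.3,0,0,0],[0,-0.3,0.6,-0.3,0,0,0]]]'

```text
time: 7.0
tcp_pos: [0.5392, 0.2044, 0.1185]
orientation: [0.308, 0.48, 0.801, -0.183]
ft_force: [-1.0, 1.7, -0.9]
grip_width: 0.0001
```

```bash
python3 -c "
from h import *
delta(H-.047*U+.035*V+[0,0,.064],42);cap('side','s6.png',(150,50,400,320),2.2)"
```

```text
t 7.0 tcp [0.5392 0.2044 0.1185] rel hinge uvz [-67.4  38.3  58.5] F [-1.    1.65 -0.86] w 0.0001
need cm [-0.61  2.04 -0.18] rot deg [0.2 0.  0. ] j [-1.15  0.76  0.47  2.06  0.62  0.69 -0.82]
```

View pics/s6.png

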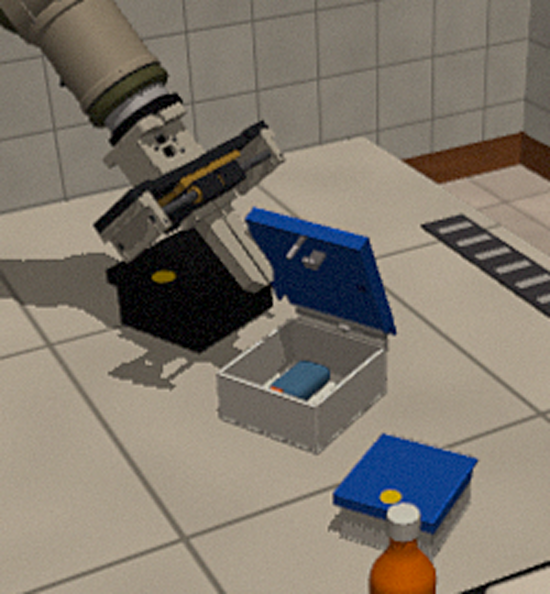

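The lid is at about 1.1 rad, resting on the fingertip at crop (262,285). I'll keep pushing toward the hinge side.

Emit:
step_arm --steps '[[[0,-0.3,0.6,-0.15,0,0,0],[0,-0.25,0.6,-0.15,0,0,0],[0,-0.2,0.6,-0.1,0,0,0],[0,-0.1,0.6,-0.1,0,0,0],[0,0,0.6,0,0,0,0],[0,0,0.6,0,0,0,0],[0,0,0.5,0,0,0,0]]]'

```text
time: 7.75
tcp_pos: [0.581, 0.2222, 0.1296]
orientation: [0.309, 0.48, 0.8, -0.183]
ft_force: [0.5, 0.1, 0.3]
grip_width: 0.0004
```

```bash
python3 -c "
from h import *
delta(H-.02*U+.035*V+[0,0,.064],42);cap('side','s7.png',(150,50,400,320),2.2)"
```

```text
t 7.75 tcp [0.581  0.2222 0.1296] rel hinge uvz [-22.2  34.4  69.6] F [0.52 0.14 0.26] w 0.0004
need cm [0.42 0.22 0.37] rot deg [ 0.2  0.1 -0.1] j [-1.11  0.77  0.45  1.96  0.6   0.76 -0.75]
```

View pics/s7.png

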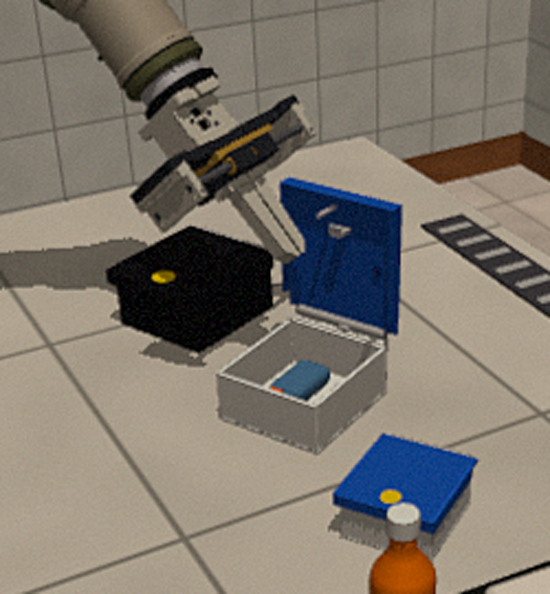

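The lid is near upright, with the tip at crop (298,255). A little more push takes it safely past upright. Then I'll back straight off and withdraw.

Emit:
step_arm --steps '[[[0,0,0.5,0,0,0,0],[0,0,0.5,0,0,0,0],[0,0,0.5,0,0,0,0],[0,0,0.4,0,0,0,0],[0,0,-1.5,0,0,0,0],[0,0,-2.5,0,0,0,0],[0,0,-2,0,0,0,0]]]'

```text
time: 8.5
tcp_pos: [0.544, 0.202, 0.1286]
orientation: [0.308, 0.482, 0.799, -0.186]
ft_force: [-0.1, -0.1, 0.3]
grip_width: 0.0004
```

Emit:
step_arm --steps '[[[0,0,-1,-4,0,0,0],[0,0,-1,-4,0,0,0],[0,0,0,-4,0,0,0],[0,0,0,-2,0,0,0],[0,0,0,0,0,0,0],[0,0,0,0,0,0,0],[0,0,0,0,0,0,0],[0,0,0,0,0,0,0]]]'

```text
time: 9.3
tcp_pos: [0.4793, 0.2751, 0.2339]
orientation: [0.307, 0.481, 0.799, -0.189]
ft_force: [0.7, 0.5, -1.2]
grip_width: 0.0005
```

```bash
python3 -c "
from h import *
delta(H,42);a=cap('side','s8.png')['image'];import time
b=optics.read_camera('side')['image'];print(np.abs(a.astype(int)-b)[100:260,250:350].mean())"
```

```text
t 9.3 tcp [0.4793 0.2751 0.2339] rel hinge uvz [-87.2 128.9 173.9] F [ 0.71  0.53 -1.22] w 0.0005
need cm [ 2.15  8.89 21.47] rot deg [-0.4  0.3  0. ] j [-1.29  0.58  0.44  1.96  0.51  1.02 -0.75]
3.4871458333333334
```

View pics/s8.png

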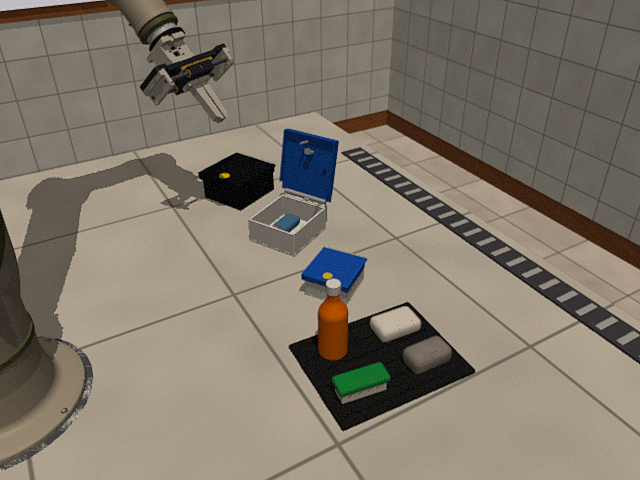

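The lid stands open, with its top edge running from (285,130) to (338,138). The mat things are unchanged. I'll check its angle numerically and that it's still, then hand in.

```bash
python3 -c "
from h import *
a=optics.read_camera('side')
for i in range(10): c=optics.read_camera('side')
d=np.abs(a['image'].astype(int)-c['image']);print('diff lid',d[120:205,275:345].mean(),'static',d[300:420,20:200].mean(),d[300:420,300:470].mean())
for th in (1.3,1.4,1.5,1.6,1.7,1.8):
  e=-U*np.cos(th)+Z*np.sin(th);n=U*np.sin(th)+Z*np.cos(th)
  print(th,proj(c,[H+.132*e+.061*s*V+k*n for s in(1,-1) for k in (0,.005)]).round(1).tolist())
hsv=cv2.cvtColor(c['image'],cv2.COLOR_RGB2HSV);m=cv2.inRange(hsv,(105,120,40),(130,255,255));m[210:]=0
p=cv2.findNonZero(m)[:,0];print('corners',p[(p@[1,2]).argmin()],p[(p@[1,-1.5]).argmax()],p[p[:,1].argmin()])
"
```

```text
diff lid 3.9292436974789915 static 2.8134259259259258 4.446143790849673
1.3 [[268.2, 139.5], [269.6, 138.0], [320.1, 153.2], [321.4, 151.6]]
1.4 [[271.9, 135.9], [273.4, 134.6], [323.7, 149.3], [325.0, 148.0]]
1.5 [[275.7, 132.9], [277.2, 131.8], [327.3, 146.1], [328.6, 145.0]]
1.6 [[279.5, 130.5], [281.0, 129.7], [330.8, 143.5], [332.2, 142.7]]
1.7 [[283.3, 128.8], [284.7, 128.3], [334.3, 141.6], [335.6, 141.0]]
1.8 [[287.0, 127.7], [288.4, 127.4], [337.7, 140.4], [339.0, 140.0]]
corners [285 129] [336 140] [285 129]
```

The angle is about 1.75 rad, at or near the back stop, and the lid is still (image difference is noise level). Handing in.

```bash
python3 -c "
from station import robot
print(robot.finish_job())"
```

```text
the job is handed in; nothing more can be done
None
```

The lid of the large white box is open and standing by itself, and I've handed the job in; no verdict is reported.

- **Press:** I pressed the yellow mark with the shut fingertips down to the lid's stop. The force read 66 N there because the last small steps ran into the stop, well below the 120 N wrist limit.
- **Ajar:** I lifted the fingers clear, and the picture showed the lid sprung to about 0.6 rad with nothing touching it.
- **Opening:** I put the tilted fingertip under the lid's left side and pushed the lid round past upright. Then I backed the arm well away.

**Last checks:**
- **Lid angle:** about 1.75 rad, leaning back near its stop. Lid corners fitted to within about 2 pixels.
- **Stillness:** the lid did not move over half a second of pictures; differences were at noise level.
- **Mat:** in the final picture the soap, pumice, brush and bottle look where they began. I did not measure them, but the arm never went near the mat.
- **Arm:** clear of everything at about 9.9 s of the 48 s allowed.

No check failed or disagreed.

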